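Press the cap of a soil sample tube

TASK

Take the orange-capped soil tube from the rack and lay it in the sloping cradle of the blue cap press, cap end uppermost, its foot fully home against the stop at the low end, and let go. Only then swing the red-knobbed sprung lever all the way to its stop, hold it there for about a second so that the plunger presses the cap, and release it so that it springs back. Leave the tube in the press and do not disturb the other things on the table.

Things in the scene. Friction and masses are not known exactly. Their poses are not given: they have to be found in the camera images.
- tube: The tube to press: orange cap, banded brown cylinder 40 mm in diameter, 160 mm long, about 0.3 kg. Origin on its axis at mid length; x runs along it towards the cap (last 22 mm, 44 mm wide). Any roll about x. It lies level in one of the rack's three places, axis 45 mm above the table, cap pointing away from the robot (within 20 degrees of +x).
- tube_foot (a point): Centre of the flat foot (uncapped) end face of the orange-capped tube, on its axis.
- tube_cap (a point): Centre of the outer face of the orange cap, on the tube's axis, 160 mm from tube_foot.
- tube_a: A like tube with a white cap in another place of the rack; leave alone. Origin and axes as for tube.
- tube_b: Another like tube with a white cap in the rack; leave alone. Origin and axes as for tube.
- rack: Fixed steel rack 180 x 262 mm, base 8 mm thick, origin under its centre, x along the tubes to the caps. Places 85 mm apart along y, 45 mm free between tubes. Each has two V supports (x -68 to -46 and 28 to 50 mm), no higher than the tube's axis; between them fingers can go down beside the tube to 10 mm above the table.
- cradle_stop (a point): Point on the axis the tube must take in the press, at the face of the steel foot stop (fixed; placed differently each time). x runs up the 30 degree slope along the cradle, away from the robot; z is square to the sloping deck, up and leaning towards the robot; y across, to the left. A seated tube has tube_foot here and tube_cap at x 160 mm. Friction keeps it from sliding home by itself.
- deck: Sloping blue deck of the press. Origin on its surface below cradle_stop (cradle_stop is at z 48 mm), same axes. Two V supports at x 12 to 34 and 108 to 130 mm, up to z 46, y +-26 mm, carry the tube; between them fingers have room down to z 0. Stop plate 56 mm wide, up to z 66. Plunger face rests at x 190; the blue block behind it: x 205 to 255, 72 mm wide, up to z 80.
- nose: Black sprung plunger face, 28 mm in diameter, on the cradle axis. Origin at the back of its 10 mm thick pad. The lever drives it 36 mm down the slope at full swing; it meets the cap of a seated tube after 30 mm and presses on its own spring with about 7 N.
- lever_hinge (a point): Point on the lever's fixed hinge axis, level with the knob's middle; x 230, y 0, z 72 mm from cradle_stop. The hinge axis is this point's z axis, square to the sloping deck; axes parallel to cradle_stop's.
- lever_knob (a point): Middle of the red grip at the lever's end: cylinder 26 mm in diameter, 58 mm long, square to the deck, reaching 31 mm above this point and 27 mm below, 120 mm from the hinge axis. At rest it stands left of the cradle at x -69, y 98 mm from lever_hinge. The lever's 12 mm thick arm lies 27 mm below this point.
- lever (a joint): Angle of the lever, rad: 0 at rest, 1.05 at its stop. It swings clockwise seen from above the deck, so the knob goes up the slope, away from the robot. A spring brings it back; at the knob it takes about 1.5 N at rest rising to about 8 N at the stop.
- jar: Brown sample jar, white lid, 60 mm in diameter, 85 mm high, loose bystander. Origin under its centre.
- cup: Cardboard-brown coffee cup, 76 mm across, 95 mm high, loose bystander. Origin under its centre.
- tape: Yellow tape measure, 70 x 35 x 62 mm, loose bystander. Origin under its centre.
- spatula: Spatula lying on the table, loose bystander, handle towards the robot. Origin under its centre, x along it.

How it is judged:
On the way, in this order (a step that is already met when the one before it is completed fails the run):
1. the orange-capped tube lies in the cradle, cap end up, foot within 4 mm of the stop, let go, with the lever still at rest (x of tube_foot in the frame of cradle_stop between -0.004 and 0.004 m and y of tube_foot in the frame of cradle_stop between -0.005 and 0.005 m and z of tube_foot in the frame of cradle_stop between -0.005 and 0.005 m and y of tube_cap in the frame of cradle_stop between -0.005 and 0.005 m and z of tube_cap in the frame of cradle_stop between -0.005 and 0.005 m and x of tube_cap in the frame of cradle_stop above 0.14 m and contact force between the fingers and tube below 0.2 N and value of joint lever below 0.1 rad), for 0.2 s.
2. the lever is at its stop (1.0 rad or more), with the plunger pressing the tube's cap (value of joint lever above 1 rad and contact force between nose and tube above 1.5 N and x of tube_foot in the frame of cradle_stop between -0.004 and 0.004 m and y of tube_foot in the frame of cradle_stop between -0.005 and 0.005 m and z of tube_foot in the frame of cradle_stop between -0.005 and 0.005 m and y of tube_cap in the frame of cradle_stop between -0.005 and 0.005 m and z of tube_cap in the frame of cradle_stop between -0.005 and 0.005 m and x of tube_cap in the frame of cradle_stop above 0.14 m), for 0.3 s.
At the end, for the whole second after the job is handed in: The orange-capped tube lies still in the cradle, cap end uppermost, both its ends within 5 mm of the cradle's axis (across and in height) and its foot within 4 mm of the stop; the lever is back within 0.08 rad of rest; nothing is held (x of tube_foot in the frame of cradle_stop between -0.004 and 0.004 m and y of tube_foot in the frame of cradle_stop between -0.005 and 0.005 m and z of tube_foot in the frame of cradle_stop between -0.005 and 0.005 m and y of tube_cap in the frame of cradle_stop between -0.005 and 0.005 m and z of tube_cap in the frame of cradle_stop between -0.005 and 0.005 m and x of tube_cap in the frame of cradle_stop above 0.14 m and contact force between the fingers and tube below 0.2 N and value of joint lever below 0.08 rad and linear speed of tube below 0.02 m/s); the robot touches nothing.
It fails at once if a bystander (white-capped tube, jar, cup, tape measure, spatula) moved more than 30 mm (distance of any of tube_a, tube_b, jar, cup, tape, spatula from where it was at the start of the episode above 0.03 m).
It fails at once if the lever swung past 0.5 rad while the tube was not home in the cradle (foot within 10 mm of the stop) (value of joint lever above 0.5 rad and distance between tube_foot and cradle_stop above 0.01 m).
It also fails if it takes over 54 s, if anything falls off the work surface, if the arm or the gripper's body presses on something with over 40 N, if the wrist force passes 120 N, or if a joint passes its speed limit or range.

ROBOT

A 6-joint arm with a two-finger parallel gripper is mounted at the origin on the work surface. World frame = base frame: x ahead of the robot, y to its left, z up, the work surface at z = 0. Lengths are in m, angles in rad, forces in N, time in s.
With the tool pointing down it reaches from about 0.25 to 0.725 m from the base axis. Payload 4 kg.
Tool frame: the origin (TCP) lies between the finger pads; the fingertips stand 8 mm ahead of it and the grasp point (between the pads) lies 11 mm behind it (bot.tip_reach is the distance from the TCP to the fingertips, in m); z points along the fingers, y is the line along which they close (so a half turn about z gives the same grasp; the last joint's range is limited). The gripper opens to 85 mm and grips with 20 to 120 N. Pads are 22 mm wide; open, the fingers measure 114 mm over their backs; the gripper's body (76 mm by 85 mm) begins 54 mm behind the grasp point. The pads swing forward as they close: fully open they stand 13 mm farther back than shut.
Start: joints at [-1.169, 0.241, 0.005, 1.335, 0, 1.571], TCP at [0.196, -0.46, 0.239] pointing down, gripper open.
Joint ranges: [-2.72, 2.72], [-1.05, 1.87], [-1.09, 1.28], [-1.99, 2.15], [-1.42, 1.44], [-3.14, 3.14]. Speed limits (rad/s): [2.79, 2.79, 3.14, 3.14, 3.14, 3.14].

INTERFACE

Orientations are given as a unit quaternion [x, y, z, w].
In Python, from workcell import bot gives the robot as it stands.
- The arm moves only by the tool move_arm, never from a script. Its argument "deltas" is a list of rows, each a list of 7 numbers: the opening, from 0 (shut) to 1 (fully open), then the shift along the tool's x, y, z in mm, then the turn, a rotation vector about the tool's x, y, z in degrees. In form: [[gripper, tx, ty, tz, ax, ay, az], ...]. A call has 1 to 10 rows; each row shifts and turns the commanded pose from where the row before left it, along the tool's axes as they then stand; what a row does not reach is not made up. A row lasts 1/12 s, in which the tool goes at most 41.7 mm and 7.16 degrees, less where a joint would pass 70% of its speed; a pose out of reach is approached as far as the arm can. A call is refused whole if a number of a shift passes 41.7 or a number of a turn 7.16, either way. A call with a gripper value outside its range is refused whole. The fingers move at their own pace and stop on an object; the grip force is fixed at half the most. Time passes only in rows, so rows that do not move let the fingers close. It gives the time, the measured TCP pose, the force, the opening and the grip force at its end, in the units of the state.
- bot.get_obs(): the state, without advancing time (a new reading comes with each control period).
- bot.camera(name): name is "side" or "top" or "wrist"; returns the picture (400x640x3 uint8, blue, green, red); there is no depth.
- bot.calibration(name): a dict with "K" (3x3 intrinsics, pixels), "position" and "orientation" of the camera in the world. Camera axes: x right, y down, z forward; pixel columns grow to the right and rows downward; lengths in m; the calibration is good to about 2 mm. A picture is of the moment at which its call begins: read the wrist's pose just before it. calibration takes no time and is no camera call; for the wrist camera it gives the pose at the moment of the call.
- bot.job_done(): hands the job in; it is judged then, once.
Trained networks look in the newest picture that a camera, given by its name, has taken for a name from the list of things; names that differ only in an ending like _2 or _b are one class to them, and where a whole thing is asked for, a point or a joint stands for the part that bears it (a point fixed in the world has none). Each returns a list of dicts, best first, with "conf" (0 to 1); they miss things now and then, are a little off and sometimes report something else, mostly with a low value. They report only what shows in the picture. A call takes as long as a camera call.
- bot.outline_of(query, camera): "pixels" (400x640 bool, what is visible of it) and "rect" ([left, top, width, height] in pixels, round what is visible of it).
The state is a dict: "clock": time; "joint_pos": joint angles; "joint_vel": joint speeds; "tau": joint torques, N m; "eef_pos": TCP position; "tool_rot": TCP orientation; "ft_force": force on the tool from outside, world axes, zero at the start; "ft_torque": the same for the moment, N m; "grip_width": finger opening in m; "grasp_force": force on a finger pad.
Only numpy, scipy, OpenCV 4.12 (cv2) and the standard library are available. Lean on these libraries where they do the work, as an engineer would, in place of code of your own. Each camera call takes 0.05 s, during which the arm holds its last target. There are 200 camera calls.

## Working session

There is one attempt and no reset: what is moved stays moved. The work goes in short steps, Python scripts to look and compute and a tool call to move; the robot and the scene stay as the last step left them, time stands still between calls to the robot, and variables do not carry over. Pictures are saved under pics/ and viewed, at most 10 in all, crops included, and the job is handed in when it is done.

Besides the shell and the picture viewer there is one more tool, called as name(argument=value, ...) on one line, values as JSON. move_arm: Moves the arm, as the interface text tells. Its arguments: {"type":"object","properties":{"deltas":{"type":"array","items":{"type":"array","items":{"type":"number"}}}},"required":["deltas"]}

```bash
mkdir -p pics; ls; cat > h.py <<'E'
import numpy as np, cv2
from workcell import bot
from scipy.spatial.transform import Rotation as R
def cal(n):
    c=bot.calibration(n); return np.array(c["K"]),np.array(c["position"]),R.from_quat(c["orientation"]).as_matrix()
def ray(n,uv):
    K,p,M=cal(n); d=M@np.linalg.inv(K)@np.array([uv[0],uv[1],1.]); return p,d/np.linalg.norm(d)
def onz(n,uv,z):
    p,d=ray(n,uv); return p+d*(z-p[2])/d[2]
def proj(n,P):
    K,p,M=cal(n); q=(np.atleast_2d(P)-p)@M; q=q@K.T; return q[:,:2]/q[:,2:]
E
python3 - <<'E'
from h import *
ims=[]
for n in ("side","top"):
    im=bot.camera(n); cv2.imwrite(f"pics/{n}0.png",im)
    K,p,M=cal(n); print(n,K[0,0],p.round(3),M[:,2].round(3))
    for q in ("tube","tube_a","rack","deck","nose","lever_knob","lever","jar","cup","tape","spatula"):
        for r in bot.outline_of(q,n)[:3]:
            ys,xs=np.nonzero(r["pixels"]); print(q,round(r["conf"],2),[int(v) for v in r["rect"]],xs.mean().round(1),ys.mean().round(1))
print(bot.get_obs()["clock"])
E
```

```text
pics
side 440.4545325169955 [-0.228  0.724  0.916] [ 0.59  -0.578 -0.564]
tube 0.83 [356, 197, 40, 34] 375.0 213.4
tube 0.71 [336, 205, 39, 31] 356.5 222.7
tube 0.69 [317, 216, 39, 34] 335.5 231.6
tube_a 0.83 [356, 197, 40, 34] 375.0 213.4
tube_a 0.71 [336, 205, 39, 31] 356.5 222.7
tube_a 0.69 [317, 216, 39, 34] 335.5 231.6
rack 0.8 [307, 212, 94, 50] 353.8 237.5
rack 0.46 [314, 212, 41, 36] 336.2 231.6
rack 0.36 [234, 198, 27, 43] 246.9 218.7
deck 0.8 [225, 194, 86, 100] 265.9 246.1
deck 0.65 [279, 208, 18, 30] 288.1 221.5
deck 0.26 [237, 195, 25, 45] 247.4 218.1
lever_knob 0.82 [233, 196, 30, 46] 247.2 218.4
lever 0.56 [234, 196, 24, 46] 247.2 218.5
jar 0.95 [278, 209, 18, 30] 288.8 221.7
jar 0.6 [153, 293, 71, 68] 184.8 319.6
cup 0.79 [295, 185, 25, 32] 308.8 199.2
tape 0.6 [388, 178, 22, 17] 397.8 187.3
spatula 0.71 [156, 293, 70, 68] 184.9 319.4
spatula 0.64 [226, 197, 84, 97] 265.9 246.4
top 465.41119242549024 [ 0.245 -0.053  1.689] [ 0.2    0.001 -0.98 ]
tube 0.94 [381, 194, 20, 50] 390.0 220.4
tube 0.87 [356, 195, 18, 42] 366.5 216.7
tube 0.85 [337, 192, 15, 42] 343.2 211.7
tube_a 0.94 [381, 194, 20, 50] 390.0 220.4
tube_a 0.87 [356, 195, 18, 42] 366.5 216.7
tube_a 0.85 [337, 192, 15, 42] 343.2 211.7
rack 0.55 [325, 186, 79, 66] 365.4 219.9
deck 0.75 [231, 159, 56, 85] 269.4 197.3
nose 0.51 [314, 161, 17, 19] 324.6 171.6
lever_knob 0.57 [232, 169, 41, 37] 252.7 186.5
lever 0.53 [231, 171, 45, 37] 253.1 186.5
jar 0.66 [317, 162, 13, 16] 324.3 172.0
cup 0.82 [351, 148, 19, 25] 360.1 161.1
tape 0.72 [440, 196, 18, 19] 447.3 205.6
tape 0.58 [335, 188, 14, 48] 343.1 211.0
spatula 0.6 [192, 165, 20, 76] 201.1 192.0
1.2
```

```bash
python3 - <<'E'
import cv2,numpy as np
a=cv2.imread("pics/side0.png")[160:380,140:430]; b=cv2.imread("pics/top0.png")[130:260,180:470]
a=cv2.resize(a,None,fx=2,fy=1.5); a=cv2.resize(cv2.imread("pics/side0.png")[170:310,200:430],(460,280),interpolation=cv2.INTER_CUBIC)
b=cv2.resize(b,(690,309),interpolation=cv2.INTER_CUBIC)
c=np.zeros((590,690,3),np.uint8); c[:280,:460]=a; c[281:,:]=b
cv2.imwrite("pics/c0.png",c)
E
```

```text
(no output)
```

View pics/c0.png

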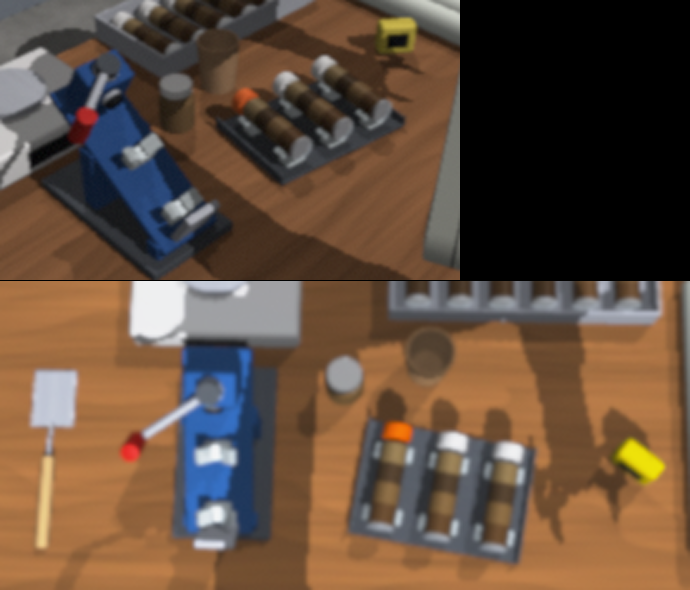

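The orange-capped tube is the leftmost in the rack: cap at about top pixel (347,193), foot (340,233). In the top picture the press's supports are at about (271,202) and (271,228). The knob is at (235,201) and the jar and cup stand beyond, between the press and the rack.

```bash
python3 - <<'E'
from h import *
f=lambda u,v,z:onz("top",(u,v),z).round(3)
def tri(a,b):
    p,d=ray("side",a);q,e=ray("top",b)
    s=np.linalg.lstsq(np.c_[d,-e],q-p,rcond=None)[0]; return ((p+d*s[0]+q+e*s[1])/2).round(3), np.linalg.norm(p+d*s[0]-q-e*s[1]).round(3)
g=lambda x,y:(180+x/2.38,130+(y-281)/2.38)
print("cap",f(*g(398,432),.06),"foot",f(*g(382,525),.06))
s=lambda x,y:(200+x/2,170+y/2)
print("tube tri cap",tri(s(245,99),g(398,430)))
print("up sup",tri(s(140,152),g(216,452)),"low sup",tri(s(180,207),g(214,515)),"knob",tri(s(85,125),g(132,448)),"hub",tri(s(107,66),g(209,393)))
print("stop",tri(s(196,217),g(214,530)))
print("jar",f(*g(344,376),.085),"cup",f(*g(428,355),.095),"tape",f(*g(640,460),.06))
o=bot.get_obs(); T=R.from_quat(o["tool_rot"]).as_matrix(); K,p,M=cal("wrist")
print(T.round(3).tolist(),o["eef_pos"],o["grip_width"],"cam in tool",(T.T@(p-o["eef_pos"])).round(3),(T.T@M).round(3).tolist(),K.round(1).tolist())
E
```

```text
cap [ 0.583 -0.126  0.06 ] foot [ 0.442 -0.103  0.06 ]
tube tri cap (array([ 0.589, -0.126,  0.051]), np.float64(0.001))
up sup (array([0.537, 0.139, 0.122]), np.float64(0.0)) low sup (array([0.451, 0.143, 0.078]), np.float64(0.001)) knob (array([0.519, 0.237, 0.233]), np.float64(0.001)) hub (array([0.597, 0.138, 0.238]), np.float64(0.003))
stop (array([0.427, 0.141, 0.075]), np.float64(0.007))
jar [ 0.662 -0.043  0.085] cup [ 0.694 -0.168  0.095] tape [ 0.546 -0.488  0.06 ]
[[0.92, 0.391, -0.0], [0.391, -0.92, 0.0], [-0.0, -0.0, -1.0]] [ 0.19553096 -0.46016935  0.23930472] 0.08547916093037786 cam in tool [ 0.078  0.001 -0.135] [[-0.001, -0.952, -0.305], [1.0, -0.001, -0.001], [0.001, -0.305, 0.952]] [[356.6, 0.0, 313.4], [0.0, 356.6, 196.0], [0.0, 0.0, 1.0]]
```

move_arm(deltas=[[1,37,-17,2,0,0,0],[1,37,-17,2,0,0,0],[1,37,-17,2,0,0,0],[1,37,-17,2,0,0,0],[1,37,-17,2,0,0,0],[1,37,-17,2,0,0,0],[1,37,-17,2,0,0,0],[1,37,-17,2,0,0,0],[1,37,-17,2,0,0,0],[1,37,-17,2,0,0,0]])

```text
clock: 2.03
eef_pos: [0.4707, -0.1572, 0.2195]
tool_rot: [0.98, 0.2, 0.0, 0.0]
ft_force: [1.2, -1.3, 0.6]
grip_width: 0.0855
grasp_force: 0.0
```

move_arm(deltas=[[0.8,37,-17,2,0,0,0],[0.8,13,-11,2,0,0,0],[0.8,0,0,0,0,0,6.5],[0.8,0,0,0,0,0,6.5],[0.8,0,0,0,0,0,6.5],[0.8,0,0,0,0,0,6.5],[0.8,0,0,0,0,0,6.3],[0.8,0,0,0,0,0,0]])

```text
clock: 2.7
eef_pos: [0.5047, -0.1136, 0.2152]
tool_rot: [0.997, -0.082, -0.0, -0.0]
ft_force: [0.6, -0.1, -0.3]
grip_width: 0.0683
grasp_force: 0.0
```

```bash
python3 - <<'E'
from h import *
o=bot.get_obs();print(o["clock"],o["eef_pos"],R.from_quat(o["tool_rot"]).as_matrix().round(3).tolist(),o["grip_width"])
im=bot.camera("wrist"); cv2.imwrite("pics/w1.png",im)
for q in ("tube","rack"):
    for r in bot.outline_of(q,"wrist")[:3]:
        m=r["pixels"]; c=cv2.minAreaRect(np.argwhere(m)[:,::-1].astype(np.float32)); print(q,r["conf"],r["rect"],c)
E
```

```text
2.7 [ 0.50467697 -0.11360083  0.21523377] [[0.987, -0.163, -0.0], [-0.163, -0.987, 0.0], [-0.0, -0.0, -1.0]] 0.06828336045659206
tube 0.7 [280.3, 57.4, 56.1, 196.8] ((309.0, 156.5), (193.0, 54.0), 90.0)
tube 0.69 [468.8, 59.0, 82.0, 194.3] ((503.58837890625, 153.56590270996094), (60.37227249145508, 199.92849731445312), 11.507731437683105)
tube 0.65 [380.2, 57.9, 63.1, 195.6] ((410.08148193359375, 156.55389404296875), (56.02383804321289, 194.0584716796875), 3.224522590637207)
rack 0.8 [256.4, 51.8, 304.0, 190.4] ((408.0, 146.5), (191.0, 304.0), 90.0)
```

View pics/w1.png

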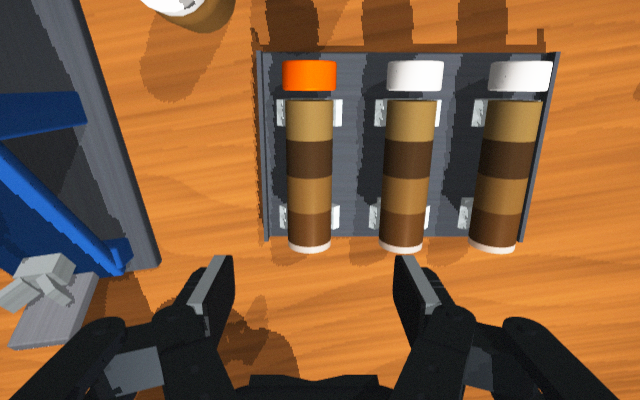

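The view shows the orange-capped tube standing straight up the image: cap top at about (309,60), foot at about (309,250). The V supports are at v≈113 and v≈217 and the gap between them is free.

```bash
python3 - <<'E'
from h import *
o=bot.get_obs(); T=R.from_quat(o["tool_rot"]).as_matrix(); e=o["eef_pos"]
for n,uv,z in [("cap far top",(309.5,60),.06),("foot low",(309.5,253),.028),("foot top edge",(309,243),.065),("mid",(309,160),.065),("rack far",(410,52),.008),("rack near",(402,241),.008),("sup1",(310,113),.045),("sup2",(309,217),.045)]:
    P=onz("wrist",uv,z); print(n,P.round(4),"tool",(T.T@(P-e)).round(4))
E
```

```text
cap far top [ 0.5978 -0.1267  0.06  ] tool [ 0.0941 -0.002   0.1553]
foot low [ 0.4212 -0.0972  0.028 ] tool [-0.085  -0.0031  0.1873]
foot top edge [ 0.4493 -0.1018  0.065 ] tool [-0.0565 -0.003   0.1503]
mid [ 0.5225 -0.1139  0.065 ] tool [ 0.0176 -0.0026  0.1503]
rack far [ 0.593  -0.2162  0.008 ] tool [0.1035 0.0872 0.2073]
rack near [ 0.4096 -0.1935  0.008 ] tool [-0.0812  0.0939  0.2073]
sup1 [ 0.5576 -0.1203  0.045 ] tool [ 0.0534 -0.0019  0.1703]
sup2 [ 0.4658 -0.1043  0.045 ] tool [-0.0398 -0.0031  0.1703]
```

move_arm(deltas=[[0.8,7,-2.5,10,0,0,0],[0.8,0,0,25,0,0,0],[0.8,0,0,25,0,0,0],[0.8,0,0,25,0,0,0],[0.8,0,0,15,0,0,0],[0.8,0,0,0,0,0,0],[0.8,0,0,0,0,0,0]])

```text
clock: 3.43
eef_pos: [0.5114, -0.1121, 0.1141]
tool_rot: [0.997, -0.08, -0.001, -0.0]
ft_force: [0.6, 1.0, 0.6]
grip_width: 0.0682
grasp_force: 0.0
```

```bash
python3 - <<'E'
from h import *
o=bot.get_obs();print(o["clock"],o["eef_pos"],o["grip_width"])
im=bot.camera("wrist"); cv2.imwrite("pics/w2.png",im)
E
```

```text
3.4333 [ 0.51140771 -0.11211363  0.11410983] 0.06818760134071165
```

View pics/w2.png

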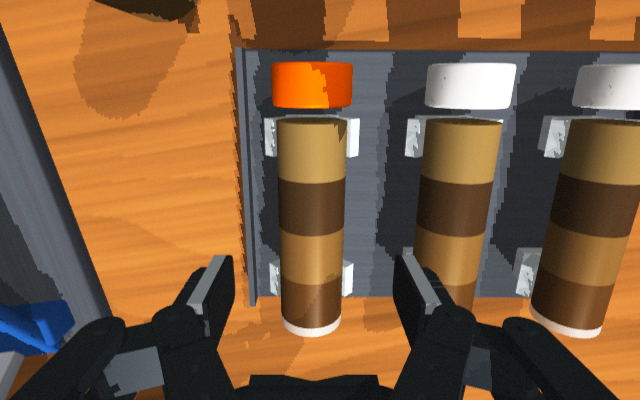

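The tube's centreline is at u≈312 against a finger midpoint of about 314, so it is centred. The near and far V supports at v≈279 and 137 leave the grip zone free.

move_arm(deltas=[[0.8,0,-0.5,20,0,0,0],[0.8,0,0,20,0,0,0],[0.8,0,0,20,0,0,0],[0.8,0,0,14,0,0,0],[0.8,0,0,7,0,0,0],[0.8,0,0,0,0,0,0],[0,0,0,0,0,0,0],[0,0,0,0,0,0,0],[0,0,0,0,0,0,0],[0,0,0,0,0,0,0]])

```text
clock: 4.32
eef_pos: [0.5138, -0.111, 0.0363]
tool_rot: [0.997, -0.081, 0.002, -0.001]
ft_force: [-0.5, 4.5, 5.7]
grip_width: 0.0382
grasp_force: 59.9
```

move_arm(deltas=[[0,0,0,0,0,0,0],[0,0,0,0,0,0,0]])

```text
clock: 4.48
eef_pos: [0.5138, -0.111, 0.0363]
tool_rot: [0.997, -0.081, 0.002, -0.001]
ft_force: [0.0, 4.6, 6.6]
grip_width: 0.0381
grasp_force: 59.9
```

move_arm(deltas=[[0,0,0,-8,0,0,0],[0,0,0,-20,0,0,0],[0,0,0,-35,0,0,0],[0,0,0,-35,0,0,0],[0,0,0,-35,0,0,0],[0,-8,-16,-35,0,0,0],[0,-12,-20,-30,0,0,0],[0,-15,-25,-30,0,0,0],[0,-15,-25,-30,0,0,0],[0,0,-7,-6,0,0,0]])

```text
clock: 5.32
eef_pos: [0.4716, -0.0463, 0.3049]
tool_rot: [0.998, -0.057, 0.005, -0.013]
ft_force: [0.4, -0.1, -2.5]
grip_width: 0.0384
grasp_force: 60.9
```

move_arm(deltas=[[0,0,0,0,0,0,-5],[0,0,0,0,0,0,-4.4],[0,0,0,0,0,0,0],[0,0,0,0,0,0,0]])

```text
clock: 5.65
eef_pos: [0.4718, -0.0475, 0.2981]
tool_rot: [1.0, 0.023, 0.001, -0.013]
ft_force: [0.2, 1.4, -3.3]
grip_width: 0.0382
grasp_force: 60.9
```

```bash
python3 - <<'E'
from h import *
o=bot.get_obs();print(o["clock"],o["eef_pos"],o["grip_width"],R.from_quat(o["tool_rot"]).as_matrix().round(3).tolist())
im=bot.camera("wrist"); cv2.imwrite("pics/w3.png",im)
K,p,M=cal("wrist"); np.savez("w3.npz",K=K,p=p,M=M)
E
```

```text
5.65 [ 0.47176687 -0.04750112  0.2981447 ] 0.038229497182451534 [[0.999, 0.046, 0.002], [0.046, -0.999, 0.027], [0.003, -0.026, -1.0]]
```

View pics/w3.png

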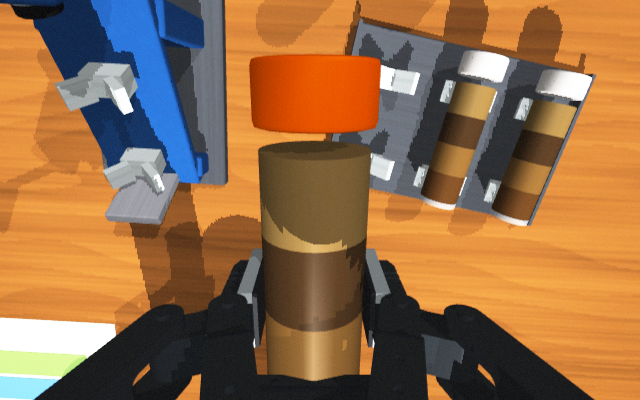

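The press is at the left: stop plate about (145,200), lower V (137,168), upper V (100,85); the tube is held squarely. I'll move left and forward to see the whole press.

move_arm(deltas=[[0,10,-14,-6,-1.5,0,0],[0,10,-14,-6,0,0,0],[0,10,-14,-6,0,0,0],[0,10,-14,-6,0,0,0],[0,10,-14,-6,0,0,0],[0,0,0,0,0,0,0],[0,0,0,0,0,0,0]])

```text
clock: 6.28
eef_pos: [0.5188, 0.0253, 0.3286]
tool_rot: [1.0, 0.024, 0.002, -0.0]
ft_force: [-0.2, 0.6, -3.4]
grip_width: 0.0386
grasp_force: 61.0
```

```bash
python3 - <<'E'
from h import *
o=bot.get_obs();print(o["clock"],o["eef_pos"],o["grip_width"],R.from_quat(o["tool_rot"]).as_matrix().round(3).tolist())
im=bot.camera("wrist"); cv2.imwrite("pics/w4.png",im)
K,p,M=cal("wrist"); np.savez("w4.npz",K=K,p=p,M=M)
cv2.imwrite("pics/w34.png",np.vstack([cv2.resize(im[:250,:400],(800,500),interpolation=cv2.INTER_CUBIC)]))
E
```

```text
6.2833 [0.51878394 0.02529167 0.3286312 ] 0.038570137962698474 [[0.999, 0.049, 0.003], [0.049, -0.999, 0.0], [0.003, -0.0, -1.0]]
```

View pics/w34.png

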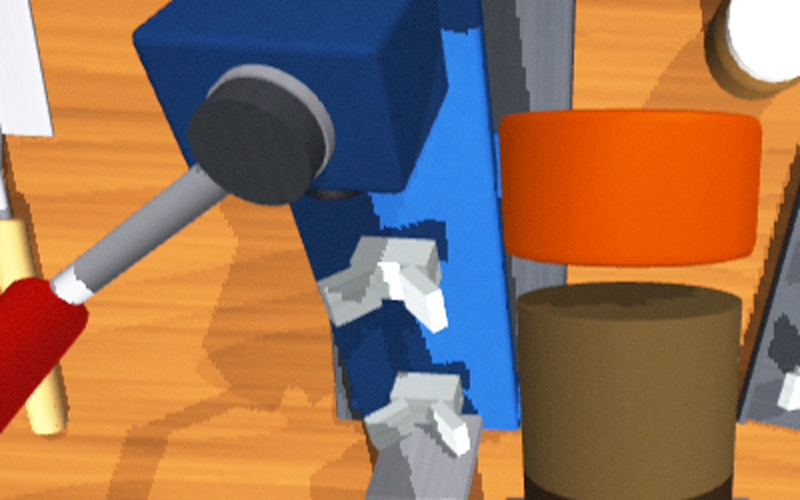

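The block's top-face corners in the crop are at (135,38), (375,55) and (405,190), the hub at (265,130) and the red knob at far left. Now I'll fit the press model to the picked points and draw it over both wrist views.

```bash
cat > fit.py <<'E'
from h import *
from scipy.optimize import least_squares
def Rp(yaw): return R.from_euler("z",yaw).as_matrix()@R.from_euler("y",-30,degrees=True).as_matrix()
def P(s,X): # X in deck mm -> world ; s: stop xyz, yaw
    X=np.atleast_2d(X)/1000.-[0,0,.048]; return s[:3]+X@Rp(s[3]).T
def pj(f,W):
    d=np.load(f+".npz"); q=(W-d["p"])@d["M"]@d["K"].T; return q[:,:2]/q[:,2:]
def fit(obs,s0=(.434,.14,.061,0),show=True):
    r=lambda s:np.concatenate([(pj(f,P(s,X))-uv).ravel()/w for f,X,uv,w in obs])
    o=least_squares(r,s0,loss="soft_l1",f_scale=2)
    if show:
        for f,X,uv,w in obs: print(f,X,uv,(pj(f,P(o.x,X))-uv).round(1).tolist())
    return o.x
V=[(a,b) for a,b in []]
def box(x0,x1,y,z0,z1):
    c=[[x,yy,z] for x in(x0,x1) for yy in(-y,y) for z in(z0,z1)]
    return [(c[i],c[j]) for i in range(8) for j in range(i) if bin(i^j).count("1")==1]
E
cat > ov.py <<'E'
from fit import *
import sys
def overlay(im,f,s,roi,sc):
    x0,x1,y0,y1=roi; im=cv2.resize(im[y0:y1,x0:x1],None,fx=sc,fy=sc,interpolation=cv2.INTER_CUBIC)
    L=[(e,(0,255,255)) for e in box(205,255,36,0,80)]+[(e,(255,0,255)) for e in box(-2,0,28,0,66)]
    for a,b in((12,34),(108,130)): L+=[(e,(0,255,0)) for e in box(a,b,26,45.9,46)]
    L+=[(((0,0,48),(160,0,48)),(255,255,255))]
    for (a,b),c in L:
        q=((pj(f,P(s,[a,b]))-[x0,y0])*sc)
        cv2.line(im,*[tuple(int(v) for v in t) for t in q],c,1)
    return im
E
python3 - <<'E'
from ov import *
obs=[("w4",(255,36,80),(67.5,19),1),("w4",(255,-36,80),(187.5,27.5),1),("w4",(205,-36,80),(202.5,95),1),
("w3",(0,28,66),(107,216),1.5),("w3",(0,-28,66),(160,222),1.5)]
s=fit(obs); print(s)
a=overlay(cv2.imread("pics/w3.png"),"w3",s,(40,220,40,235),2.9); b=overlay(cv2.imread("pics/w4.png"),"w4",s,(145,245,60,250),2.6)
c=np.zeros((600,800,3),np.uint8); c[:a.shape[0],:a.shape[1]]=a; c[:b.shape[0],800-b.shape[1]:]=b
cv2.imwrite("pics/o1.png",c)
E
```

```text
w4 (255, 36, 80) (67.5, 19) [[-1.2, 0.4]]
w4 (255, -36, 80) (187.5, 27.5) [[0.5, -0.7]]
w4 (205, -36, 80) (202.5, 95) [[0.6, 4.8]]
w3 (0, 28, 66) (107, 216) [[-0.1, -3.7]]
w3 (0, -28, 66) (160, 222) [[0.4, -6.4]]
[ 0.41980547  0.14168817  0.07507482 -0.00940431]
```

View pics/o1.png

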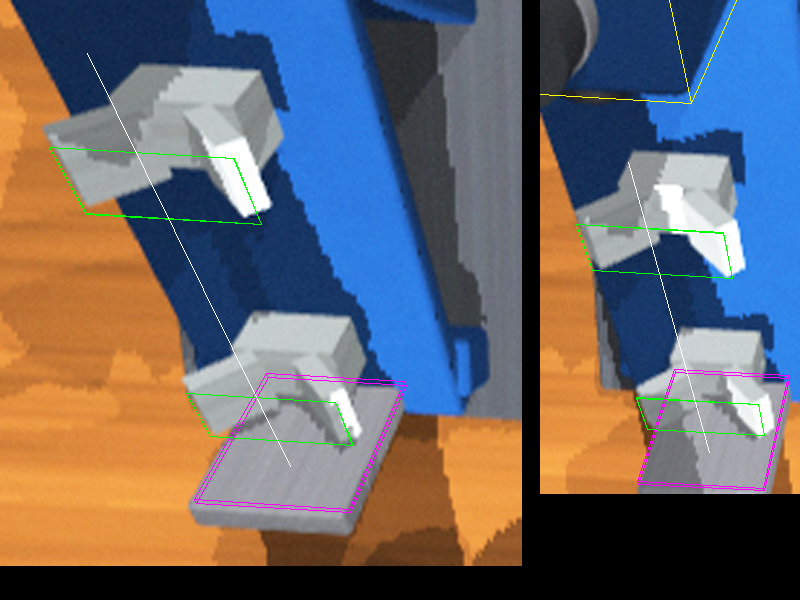

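```bash
python3 - <<'E'
from ov import *
a=lambda u,v:(u/2.9+40,v/2.9+40); b=lambda u,v:((u-540)/2.6+145,v/2.6+60)
obs=[("w4",(255,36,80),(67.5,19),1),("w4",(255,-36,80),(187.5,27.5),1),("w4",(205,-36,80),(202.5,95),1),
("w3",(0,28,66),a(190,505),1),("w3",(0,-28,66),a(355,516),1),("w3",(0,-28,0),a(404,387),1),("w4",(0,-28,0),b(789,378),1),
("w3",(130,26,46),a(45,130),1),("w3",(108,26,46),a(85,205),1),("w3",(108,-26,46),a(270,207),1),
("w3",(34,26,46),a(185,380),1),("w3",(12,26,46),a(208,435),1),("w3",(12,-26,46),a(360,432),1),
("w4",(130,26,46),b(577,218),1),("w4",(108,26,46),b(597,267),1),("w4",(108,-26,46),b(745,268),1),("w4",(12,-26,46),b(768,430),1)]
s=fit(obs); print(s)
for k in ("w3","w4"): print(k,fit([o for o in obs if o[0]==k],show=False))
print("no plate",fit([o for o in obs if o[1][0]!=0],show=False))
print("plate+V",fit([o for o in obs if o[1][0]<200],show=False))
np.save("s.npy",s)
E
```

```text
w4 (255, 36, 80) (67.5, 19) [[-1.1, -3.0]]
w4 (255, -36, 80) (187.5, 27.5) [[0.9, -4.3]]
w4 (205, -36, 80) (202.5, 95) [[1.1, 1.9]]
w3 (0, 28, 66) (105.51724137931035, 214.13793103448276) [[1.9, -3.4]]
w3 (0, -28, 66) (162.41379310344828, 217.93103448275863) [[-1.4, -4.0]]
w3 (0, -28, 0) (179.31034482758622, 173.44827586206898) [[0.9, -3.4]]
w4 (0, -28, 0) (240.76923076923077, 205.3846153846154) [[0.5, -2.2]]
w3 (130, 26, 46) (55.51724137931035, 84.82758620689656) [[1.6, 3.7]]
w3 (108, 26, 46) (69.3103448275862, 110.6896551724138) [[0.7, 0.9]]
w3 (108, -26, 46) (133.1034482758621, 111.37931034482759) [[-2.6, 3.7]]
w3 (34, 26, 46) (103.79310344827587, 171.0344827586207) [[1.0, 2.9]]
w3 (12, 26, 46) (111.72413793103449, 190.0) [[1.4, -1.1]]
w3 (12, -26, 46) (164.13793103448276, 188.9655172413793) [[-1.9, 2.9]]
w4 (130, 26, 46) (159.23076923076923, 143.84615384615384) [[0.1, 0.7]]
w4 (108, 26, 46) (166.92307692307693, 162.69230769230768) [[-1.4, -0.3]]
w4 (108, -26, 46) (223.84615384615384, 163.0769230769231) [[-4.1, 2.2]]
w4 (12, -26, 46) (232.69230769230768, 225.3846153846154) [[-0.7, 0.6]]
[ 0.42171582  0.14084176  0.07518746 -0.00721765]
w3 [ 0.42479023  0.13351299  0.08926411 -0.02691202]
w4 [0.42092695 0.14098689 0.07077578 0.00259275]
no plate [ 0.42213997  0.1413548   0.07274638 -0.00377088]
plate+V [ 0.42393676  0.13708239  0.08304602 -0.0165131 ]
```

```bash
cat > tgt.py <<'E'
from fit import *
import sys
s=np.load("s.npy"); dx,dy,h=[float(v)/1000 for v in sys.argv[1:4]]
o=bot.get_obs(); T=R.from_quat(o["tool_rot"]).as_matrix(); e=np.array(o["eef_pos"]); D=Rp(s[3])
FT=np.array([-.0755,0,-.009])
G=D@np.diag([1,-1,-1]); t=s[:3]+D@np.array([dx,dy,h])-G@FT
print("target",t.round(4),"now",e.round(4),"in deck axes need",(D.T@(t-e)*1000).round(1),"in target tool axes",(G.T@(t-e)*1000).round(1),"in present tool axes",(T.T@(t-e)*1000).round(1))
print("rotvec tool deg",R.from_matrix(T.T@G).as_rotvec(degrees=True).round(2))
print("foot now in stop frame mm",(D.T@(e+T@FT-s[:3])*1000).round(1),"F",np.round(o["ft_force"],1),"deckF",(D.T@o["ft_force"]).round(1),"clk",o["clock"])
E
python3 tgt.py 15 0 60
```

```text
target [0.4746 0.1405 0.1646] now [0.5183 0.0248 0.3285] in deck axes need [-120.5  115.4 -119.7] in target tool axes [-120.5 -115.4  119.7] in present tool axes [ -38.5 -117.6  163.8]
rotvec tool deg [-0.84 29.85  3.07]
foot now in stop frame mm [ 150.1 -119.5  216. ] F [-0.2 -0.1 -2.6] deckF [-1.5 -0.1 -2.2] clk 6.3333
```

move_arm(deltas=[[0,0,0,0,-0.2,6,0.6],[0,0,0,0,-0.2,6,0.6],[0,0,0,0,-0.2,6,0.6],[0,0,0,0,-0.1,6,0.6],[0,0,0,0,-0.1,5.9,0.6],[0,-24,-20,0,0,0,0],[0,-24,-24,0,0,0,0],[0,-24,-24,0,0,0,0],[0,-24,-24,0,0,0,0],[0,-24,-23,0,0,0,0]])

```text
clock: 7.17
eef_pos: [0.4112, 0.0464, 0.2684]
tool_rot: [0.965, 0.049, 0.258, -0.024]
ft_force: [-1.0, 0.1, -2.3]
grip_width: 0.0382
grasp_force: 61.1
```

move_arm(deltas=[[0,0,0,20,0,0,0],[0,0,0,30,0,0,0],[0,0,0,30,0,0,0],[0,0,0,25,0,0,0],[0,0,0,10,0,0,0],[0,0,0,0,0,0,0],[0,0,0,0,0,0,0]])

```text
clock: 7.75
eef_pos: [0.4696, 0.053, 0.1695]
tool_rot: [0.965, 0.05, 0.257, -0.024]
ft_force: [0.5, 0.3, -2.3]
grip_width: 0.0382
grasp_force: 61.1
```

```bash
python3 tgt.py 12 0 20; python3 - <<'E'
from ov import *
s=np.load("s.npy")
for n in("side","wrist"):
    im=bot.camera(n); K,p,M=cal(n); np.savez(n+".npz",K=K,p=p,M=M); cv2.imwrite(f"pics/{n}5.png",im)
a=overlay(cv2.imread("pics/side5.png"),"side",s,(210,320,170,300),4); b=overlay(cv2.imread("pics/wrist5.png"),"wrist",s,(140,500,0,300),1)
c=np.zeros((520,800,3),np.uint8); c[:,:440]=a; c[:300,440:]=b; cv2.imwrite("pics/o2.png",c)
E
```

```text
target [0.492  0.1403 0.1285] now [0.4696 0.053  0.1695] in deck axes need [ -1.7  87.5 -46.5] in target tool axes [ -1.7 -87.5  46.5] in present tool axes [  6.2 -83.5  53. ]
rotvec tool deg [-4.36  0.14  5.2 ]
foot now in stop frame mm [ 14.  -95.   66.4] F [ 0.5  0.3 -2.3] deckF [-0.7  0.3 -2.3] clk 7.75
```

View pics/o2.png

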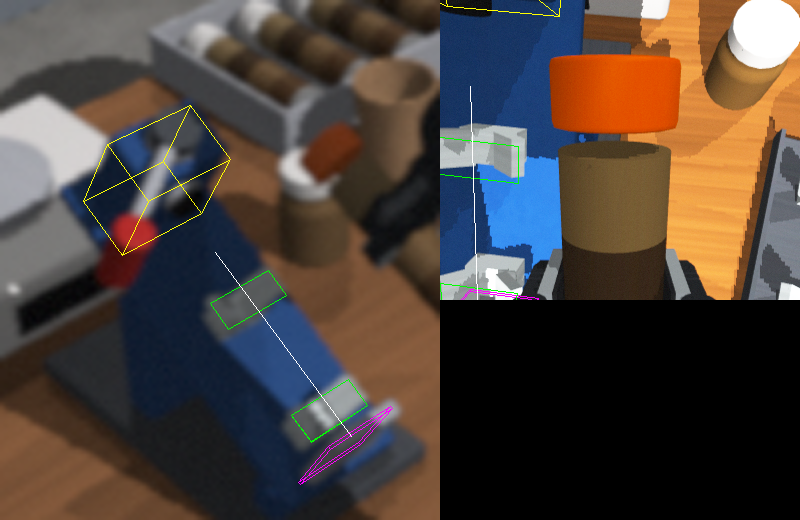

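The side view shows the model sitting well on the V supports (245,298) and (330,405). The arm lagged sideways, so the tube is still right of the cradle. I'll shift over more slowly.

move_arm(deltas=[[0,0,-7,0,-0.9,0,1],[0,0,-9,0,-0.9,0,1.1],[0,0,-9,0,-0.9,0,1.1],[0,0,-9,0,-0.9,0,1],[0,0,-9,0,-0.8,0,1],[0,0,-9,0,0,0,0],[0,0,-9,0,0,0,0],[0,0,-9,0,0,0,0],[0,0,-9,0,0,0,0],[0,0,-8,0,0,0,0]])

```text
clock: 8.68
eef_pos: [0.4703, 0.0533, 0.172]
tool_rot: [0.964, 0.052, 0.258, -0.021]
ft_force: [0.7, -0.1, -1.5]
grip_width: 0.0382
grasp_force: 61.1
```

```bash
python3 tgt.py 12 0 20
```

```text
target [0.492  0.1403 0.1285] now [0.4703 0.0533 0.172 ] in deck axes need [ -3.5  87.2 -48.3] in target tool axes [ -3.5 -87.2  48.3] in present tool axes [  4.6 -83.5  54.4]
rotvec tool deg [-4.1   0.01  5.44]
foot now in stop frame mm [ 15.9 -95.   68. ] F [ 0.7 -0.1 -1.5] deckF [-0.1 -0.1 -1.6] clk 8.6833
```

```bash
python3 -c "
from h import *
o=bot.get_obs();print(np.round(o['joint_pos'],3),np.round(o['joint_vel'],3))"; python3 -c "
import workcell,inspect;print([n for n in dir(workcell.bot) if n[0]!='_'])"
```

```text
[ 0.102 -0.106 -0.71   0.443  0.017  3.142] [ 0.072 -0.001  0.002  0.005  0.008 -0.   ]
['Unreachable', 'calibration', 'camera', 'get_obs', 'job_done', 'outline_of', 'tip_reach']
```

Joint 6 is at its limit (3.142), so the tube cannot be laid with this tool heading. I need the half-turned grasp, so I'll put the tube back in its rack place and regrip it turned by 180°.

move_arm(deltas=[[0,15,4,-26,0,0,0],[0,15,8,-26,0,0,0],[0,15,10,-26,0,0,0],[0,0,20,0,0,-6,0],[0,0,25,0,0,-6,0],[0,0,25,0,0,-6,0],[0,0,25,0,0,-6,0],[0,0,25,0,0,-6,0],[0,0,0,0,0,0,0]])

```text
clock: 9.43
eef_pos: [0.4899, -0.0932, 0.2558]
tool_rot: [0.999, 0.053, -0.004, -0.007]
ft_force: [1.3, -0.3, -3.8]
grip_width: 0.0387
grasp_force: 61.3
```

```bash
cat > go.py <<'E'
from h import *
import sys
a=[float(v) for v in sys.argv[1:]]; t=np.array(a[:3]); q=a[3:]
o=bot.get_obs(); T=R.from_quat(o["tool_rot"]).as_matrix(); G=R.from_quat(q).as_matrix(); d=t-o["eef_pos"]
print("now",np.round(o["eef_pos"],4),"present tool mm",(T.T@d*1000).round(1),"target tool mm",(G.T@d*1000).round(1),"turn",R.from_matrix(T.T@G).as_rotvec(degrees=True).round(1),"j",np.round(o["joint_pos"],2),"clk",o["clock"])
E
python3 go.py .5138 -.111 .1 .997 -.081 .002 -.001
```

```text
now [ 0.4899 -0.0932  0.2558] present tool mm [ 23.1  22.5 155.3] target tool mm [ 25.9  14.1 155.9] turn [-0.6  0.8 15.4] j [-0.19  0.24  0.05  1.39  0.01  2.84] clk 9.4333
```

move_arm(deltas=[[0,0,0,0,-0.3,0.4,5],[0,0,0,0,-0.3,0.4,5],[0,0,0,0,0,0,5.4],[0,13,7,20,0,0,0],[0,13,7,30,0,0,0],[0,0,0,35,0,0,0],[0,0,0,35,0,0,0],[0,0,0,25,0,0,0],[0,0,0,10,0,0,0],[0,0,0,0,0,0,0]])

```text
clock: 10.27
eef_pos: [0.5094, -0.1061, 0.1026]
tool_rot: [0.997, -0.079, 0.004, -0.003]
ft_force: [0.4, 0.4, -2.7]
grip_width: 0.0385
grasp_force: 61.4
```

```bash
python3 go.py .5138 -.111 .0375 .997 -.081 .002 -.001
```

```text
now [ 0.5094 -0.1061  0.1026] present tool mm [ 4.6  4.6 65.1] target tool mm [ 4.9  4.3 65.1] turn [-0.3 -0.2  0.2] j [-0.21  0.38 -0.18  1.01  0.01  3.09] clk 10.2667
```

move_arm(deltas=[[0,4.5,4.5,10,0,0,0],[0,0,0,20,0,0,0],[0,0,0,15,0,0,0],[0,0,0,10,0,0,0],[0,0,0,6,0,0,0],[0,0,0,4,0,0,0],[0,0,0,0,0,0,0]])

```text
clock: 10.85
eef_pos: [0.5165, -0.1121, 0.0405]
tool_rot: [0.997, -0.08, 0.007, -0.003]
ft_force: [-0.5, -0.7, -2.3]
grip_width: 0.0382
grasp_force: 61.4
```

```bash
python3 go.py .5138 -.111 .0375 .997 -.081 .002 -.001
```

```text
now [ 0.5165 -0.1121  0.0405] present tool mm [-2.8 -0.6  3. ] target tool mm [-2.8 -0.6  3. ] turn [-0.2 -0.5  0.2] j [-0.22  0.46 -0.24  0.86  0.01  3.08] clk 10.85
```

move_arm(deltas=[[0,-2,-0.5,2.5,0,0,0],[0,0,0,1.5,0,0,0],[0,0,0,0,0,0,0],[0.8,0,0,0,0,0,0],[0.8,0,0,0,0,0,0],[0.8,0,0,0,0,0,0],[0.8,0,0,0,0,0,0],[0.8,0,0,0,0,0,0],[0.8,0,0,-10,0,0,0],[0.8,0,0,-20,0,0,0]])

```text
clock: 11.68
eef_pos: [0.5117, -0.1108, 0.0649]
tool_rot: [0.997, -0.08, 0.004, -0.003]
ft_force: [-0.1, 0.2, -0.0]
grip_width: 0.0683
grasp_force: 0.0
```

move_arm(deltas=[[0.8,0,0,-30,0,0,0],[0.8,0,0,-30,0,0,0],[0.8,0,0,-35,0,0,0],[0.8,0,0,-20,0,0,-7],[0.8,0,0,0,0,0,-7.1],[0.8,0,0,0,0,0,-7.1],[0.8,0,0,0,0,0,-7.1],[0.8,0,0,0,0,0,-7.1],[0.8,0,0,0,0,0,-7.1],[0.8,0,0,0,0,0,-7.1]])

```text
clock: 12.52
eef_pos: [0.5122, -0.1117, 0.1823]
tool_rot: [0.937, 0.349, 0.007, 0.001]
ft_force: [0.1, 1.0, -0.2]
grip_width: 0.0681
grasp_force: 0.0
```

move_arm(deltas=[[0.8,0,0,0,0,0,-7.1],[0.8,0,0,0,0,0,-7.1],[0.8,0,0,0,0,0,-7.1],[0.8,0,0,0,0,0,-7.1],[0.8,0,0,0,0,0,-7.1],[0.8,0,0,0,0,0,-7.1],[0.8,0,0,0,0,0,-7.1],[0.8,0,0,0,0,0,-7.1],[0.8,0,0,0,0,0,-7.1],[0.8,0,0,0,0,0,-7.1]])

```text
clock: 13.35
eef_pos: [0.5122, -0.1117, 0.1823]
tool_rot: [0.56, 0.828, 0.006, 0.005]
ft_force: [0.1, -0.1, -0.3]
grip_width: 0.0683
grasp_force: 0.0
```

move_arm(deltas=[[0.8,0,0,0,0,0,-7.1],[0.8,0,0,0,0,0,-7.1],[0.8,0,0,0,0,0,-7.1],[0.8,0,0,0,0,0,-7.1],[0.8,0,0,0,0,0,-7.1],[0.8,0,0,0,0,0,-7.1],[0.8,0,0,0,0,0,-7.1],[0.8,0,0,0,0,0,0],[0.8,0,0,0,0,0,0]])

```text
clock: 14.1
eef_pos: [0.5123, -0.1117, 0.182]
tool_rot: [0.165, 0.986, 0.003, 0.007]
ft_force: [0.2, 0.6, -0.0]
grip_width: 0.0683
grasp_force: 0.0
```

```bash
python3 go.py .5138 -.111 .1 .081 .997 0 0;  python3 - <<'E'
from h import *
im=bot.camera("wrist"); cv2.imwrite("pics/w6.png",im)
K,p,M=cal("wrist"); np.savez("w6.npz",K=K,p=p,M=M)
E
```

```text
now [ 0.5123 -0.1117  0.182 ] present tool mm [-0.2  0.5 82. ] target tool mm [-1.4  1.  82. ] turn [ 0.4  0.7 -9.7] j [-0.22  0.31 -0.05  1.19  0.01  0.11] clk 14.1
```

View pics/w6.png

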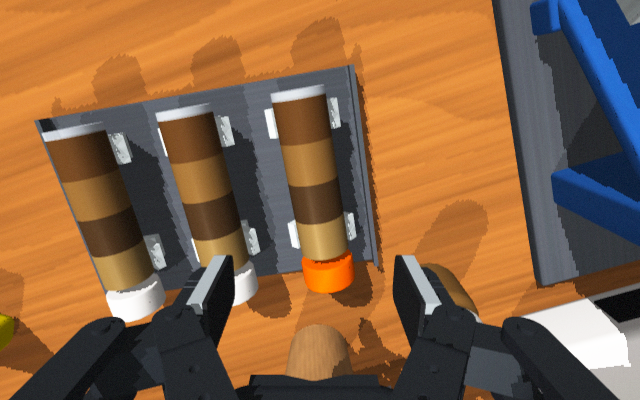

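The tube is back in its V place, with its foot edge at about (299,92) and cap end at (330,290). The axis is turned about 9.7° from the tool.

```bash
python3 - <<'E'
from h import *
o=bot.get_obs();e=o["eef_pos"]
f=onz("wrist",(299,92),.065); c=onz("wrist",(330,288),.052); m=onz("wrist",(314,190),.064)
print(f,c,m,np.degrees(np.arctan2(*(c-f)[1::-1])),np.linalg.norm((c-f)[:2]))
x=f-c;x[2]=0;x/=np.linalg.norm(x); y=np.array([x[1],-x[0],0])
print("foot along tool x from tcp",(f-e)@x,"cap",(c-e)@x,"lateral f c m",(f-e)@y,(c-e)@y,(m-e)@y)
E
```

```text
[ 0.44300261 -0.09821235  0.065     ] [ 0.60351115 -0.12816347  0.052     ] [ 0.51232705 -0.11135759  0.064     ] -10.569911330313703 0.16327909442607016
foot along tool x from tcp 0.07057646331760785 cap -0.09270263110846232 lateral f c m 0.0005486944828656364 0.0005486944828656369 0.0003430367943340619
```

move_arm(deltas=[[0.8,0,0.5,0,0.2,0.4,-5],[0.8,0,0,0,0.2,0.3,-4.9],[0.8,0,0,25,0,0,0],[0.8,0,0,30,0,0,0],[0.8,0,0,30,0,0,0],[0.8,0,0,30,0,0,0],[0.8,0,0,20,0,0,0],[0.8,0,0,10,0,0,0],[0.8,0,0,2,0,0,0],[0.8,0,0,0,0,0,0]])

```text
clock: 14.98
eef_pos: [0.5125, -0.1112, 0.0344]
tool_rot: [0.078, 0.997, 0.0, -0.0]
ft_force: [-0.5, 0.1, 0.0]
grip_width: 0.0684
grasp_force: 0.0
```

move_arm(deltas=[[0,0,0,0,0,0,0],[0,0,0,0,0,0,0],[0,0,0,0,0,0,0],[0,0,0,0,0,0,0],[0,0,0,0,0,0,0]])

```text
clock: 15.4
eef_pos: [0.514, -0.1111, 0.0365]
tool_rot: [0.078, 0.997, 0.0, 0.002]
ft_force: [-0.4, 2.0, 7.3]
grip_width: 0.0383
grasp_force: 60.0
```

move_arm(deltas=[[0,0,0,-8,0,0,0],[0,0,0,-20,0,0,0],[0,0,0,-30,0,0,0],[0,0,0,-35,0,0,0],[0,0,0,-35,0,0,0],[0,0,0,-35,0,0,0],[0,0,10,-35,0,0,0],[0,0,20,-30,0,0,0],[0,0,25,-20,0,0,-3],[0,0,25,0,0,0,-5.6]])

```text
clock: 16.23
eef_pos: [0.5256, -0.032, 0.2885]
tool_rot: [0.002, 1.0, -0.0, 0.005]
ft_force: [0.6, 1.2, -3.0]
grip_width: 0.0385
grasp_force: 60.7
```

move_arm(deltas=[[0,0,20,0,0,-5,0],[0,0,20,0,0,-5,0],[0,0,20,0,0,-5,0],[0,0,20,0,0,-5,0],[0,0,20,0,0,-5,0],[0,0,20,0,0,-5,0],[0,0,15,0,0,0,0],[0,0,10,0,0,0,0],[0,0,0,0,0,0,0],[0,0,0,0,0,0,0]])

```text
clock: 17.07
eef_pos: [0.525, 0.1133, 0.2835]
tool_rot: [0.002, 0.966, -0.001, 0.259]
ft_force: [0.6, -0.1, -1.5]
grip_width: 0.0384
grasp_force: 60.7
```

```bash
sed -i 's/^FT=.*/FT=np.array([.072,0,-.0085])/; s/diag(\[1,-1,-1\])/diag([-1,1,-1])/' tgt.py; python3 tgt.py 12 0 45
```

```text
target [0.4762 0.1404 0.1488] now [0.525  0.1133 0.2835] in deck axes need [-109.8   26.8  -92.2] in target tool axes [109.8  26.8  92.2] in present tool axes [109.9  26.9  92.1]
rotvec tool deg [0.07 0.06 0.1 ]
foot now in stop frame mm [121.8 -27.  137.1] F [ 0.6 -0.1 -1.5] deckF [-0.2 -0.1 -1.6] clk 17.0667
```

move_arm(deltas=[[0,22,6,0,0,0,0],[0,26,7,0,0,0,0],[0,26,7,0,0,0,0],[0,22,7,0,0,0,0],[0,14,0,20,0,0,0],[0,0,0,25,0,0,0],[0,0,0,25,0,0,0],[0,0,0,16,0,0,0],[0,0,0,6,0,0,0],[0,0,0,0,0,0,0]])

```text
clock: 17.9
eef_pos: [0.4757, 0.1392, 0.1466]
tool_rot: [0.004, 0.966, -0.001, 0.258]
ft_force: [-0.1, -0.3, -1.4]
grip_width: 0.0385
grasp_force: 60.9
```

```bash
python3 tgt.py 12 0 10; python3 - <<'E'
from ov import *
s=np.load("s.npy")
for n in("side","wrist","top"):
    im=bot.camera(n); K,p,M=cal(n); np.savez(n+".npz",K=K,p=p,M=M); cv2.imwrite(f"pics/{n}7.png",im)
a=cv2.resize(cv2.imread("pics/side7.png")[170:290,210:320],(440,480),interpolation=cv2.INTER_CUBIC); b=overlay(cv2.imread("pics/wrist7.png"),"wrist",s,(140,500,0,300),1)
t=overlay(cv2.imread("pics/top7.png"),"top",s,(225,315,150,235),4)[:,:360]
c=np.zeros((600,800,3),np.uint8); c[:480,:440]=a; c[:260,440:]=b[:260]; c[260:,440:]=t[:340]; cv2.imwrite("pics/o3.png",c)
E
```

```text
target [0.4937 0.1403 0.1185] now [0.4757 0.1392 0.1466] in deck axes need [  1.5   1.2 -33.3] in target tool axes [-1.5  1.2 33.3] in present tool axes [-1.6  1.3 33.3]
rotvec tool deg [-0.07 -0.15 -0.01]
foot now in stop frame mm [10.5 -1.2 43.5] F [-0.1 -0.3 -1.4] deckF [-0.8 -0.3 -1.2] clk 17.9
```

View pics/o3.png

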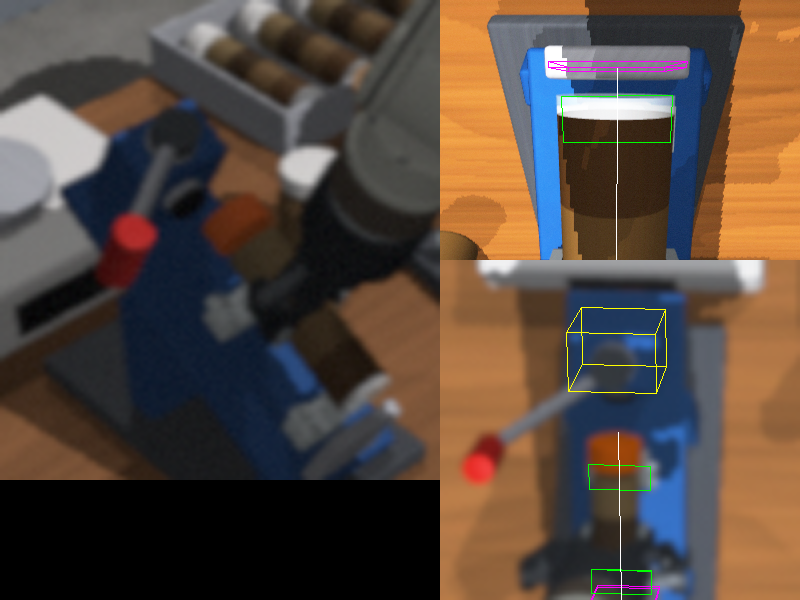

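The wrist view shows the foot edge (v≈96) about 5 mm short of the stop plate (v≈46–78), and laterally within about 1 mm. The side view shows the tube above the cradle, parallel to it, with the knob and lever free. So the real stop lies about 4 mm further upslope than my model.

move_arm(deltas=[[0,-4,1.2,5,0,0,0],[0,0,0,10,0,0,0],[0,0,0,9,0,0,0],[0,0,0,5,0,0,0],[0,0,0,3,0,0,0],[0,0,0,0,0,0,0]])

```text
clock: 18.55
eef_pos: [0.4949, 0.1414, 0.122]
tool_rot: [0.003, 0.966, -0.001, 0.259]
ft_force: [0.6, -0.2, -1.9]
grip_width: 0.0381
grasp_force: 60.9
```

```bash
python3 tgt.py 12 0 0
```

```text
target [0.4987 0.1403 0.1098] now [0.4949 0.1414 0.122 ] in deck axes need [ -2.7  -1.1 -12.5] in target tool axes [ 2.7 -1.1 12.5] in present tool axes [ 2.7 -1.1 12.5]
rotvec tool deg [ 0.06 -0.01  0.07]
foot now in stop frame mm [14.7  1.  12.5] F [ 0.6 -0.2 -1.9] deckF [-0.5 -0.2 -1.9] clk 18.55
```

move_arm(deltas=[[0,0,-0.8,2,0,0,0],[0,0,0,2,0,0,0],[0,0,0,2,0,0,0],[0,0,0,1,0,0,0],[0,0,0,0,0,0,0]])

```text
clock: 18.97
eef_pos: [0.4977, 0.1406, 0.1178]
tool_rot: [0.002, 0.966, -0.0, 0.26]
ft_force: [-16.2, -2.3, 17.3]
grip_width: 0.0385
grasp_force: 63.6
```

move_arm(deltas=[[0,0,0,1.5,0,0,0],[0,0,0,1,0,0,0],[0,0,0,0,0,0,0]])

```text
clock: 19.22
eef_pos: [0.4979, 0.1406, 0.1176]
tool_rot: [0.002, 0.966, -0.0, 0.26]
ft_force: [-38.1, -4.7, 45.0]
grip_width: 0.0383
grasp_force: 67.1
```

move_arm(deltas=[[0,0,0,1,0,0,0],[0,0,0,1,0,0,0],[0,0,0,0,0,0,0]])

```text
clock: 19.47
eef_pos: [0.4994, 0.1405, 0.117]
tool_rot: [0.003, 0.965, -0.0, 0.261]
ft_force: [-43.8, -4.9, 51.1]
grip_width: 0.0381
grasp_force: 69.8
```

move_arm(deltas=[[0,0,0,-2,0,0,0],[0,0,0,-1.5,0,0,0],[0,0,0,0,0,0,0]])

```text
clock: 19.72
eef_pos: [0.4992, 0.1404, 0.1174]
tool_rot: [0.003, 0.965, -0.0, 0.261]
ft_force: [-14.9, -3.0, 17.5]
grip_width: 0.0383
grasp_force: 64.9
```

```bash
python3 tgt.py 0 0 0;python3 - <<'E'
from h import *
im=bot.camera("wrist"); cv2.imwrite("pics/wrist8.png",im)
im2=bot.camera("side"); cv2.imwrite("pics/side8.png",im2)
c=np.zeros((400,800,3),np.uint8); c[:,:360]=cv2.resize(im[:200,220:400],(360,400)); c[:,360:]=cv2.resize(im2[185:285,210:320],(440,400),interpolation=cv2.INTER_CUBIC); cv2.imwrite("pics/o4.png",c)
E
```

```text
target [0.4883 0.1404 0.1038] now [0.4992 0.1404 0.1174] in deck axes need [-16.2  -0.1  -6.3] in target tool axes [16.2 -0.1  6.3] in present tool axes [16.2 -0.1  6.2]
rotvec tool deg [0.06 0.21 0.01]
foot now in stop frame mm [16.1  0.1  6. ] F [-14.9  -3.   17.5] deckF [-4.1 -3.1 22.6] clk 19.7167
```

View pics/o4.png

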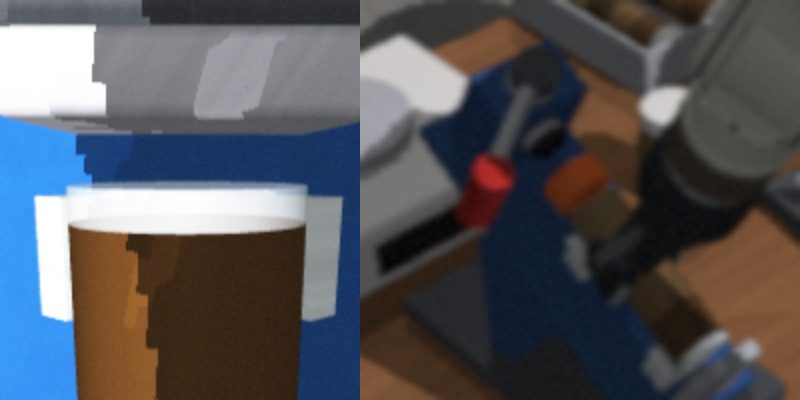

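The tube sits between both V supports. In the left crop the foot rim is at v≈184 and the stop's face edge at v≈118–130, a gap of about 9 mm. I'll slide it down.

move_arm(deltas=[[0,1,0,-1,0,0,0],[0,1.5,0,0,0,0,0],[0,1.5,0,0,0,0,0],[0,1.5,0,0,0,0,0],[0,0,0,0,0,0,0]])

```text
clock: 20.23
eef_pos: [0.4965, 0.1406, 0.1159]
tool_rot: [0.004, 0.965, -0.0, 0.262]
ft_force: [-0.7, -3.7, 6.6]
grip_width: 0.0382
grasp_force: 63.4
```

```bash
python3 tgt.py 0 0 0
```

```text
target [0.4883 0.1404 0.1038] now [0.4965 0.1406 0.1159] in deck axes need [-13.2  -0.3  -6.4] in target tool axes [13.2 -0.3  6.4] in present tool axes [13.2 -0.3  6.3]
rotvec tool deg [ 0.03  0.42 -0.09]
foot now in stop frame mm [13.1  0.4  5.8] F [-0.7 -3.7  6.6] deckF [ 2.7 -3.7  6.1] clk 20.2333
```

move_arm(deltas=[[0,1,0,0,0,0,0],[0,1,0,0,0,0,0],[0,0,0,0,0,0,0]])

```text
clock: 20.48
eef_pos: [0.4951, 0.1406, 0.1151]
tool_rot: [0.004, 0.965, -0.001, 0.263]
ft_force: [1.0, -3.2, 7.2]
grip_width: 0.0385
grasp_force: 63.4
```

```bash
python3 tgt.py 0 0 0
```

```text
target [0.4883 0.1404 0.1038] now [0.4951 0.1406 0.1151] in deck axes need [-11.5  -0.3  -6.4] in target tool axes [11.5 -0.3  6.4] in present tool axes [11.5 -0.3  6.3]
rotvec tool deg [ 0.03  0.45 -0.1 ]
foot now in stop frame mm [11.4  0.4  5.8] F [ 1.  -3.2  7.2] deckF [ 4.5 -3.2  5.7] clk 20.4833
```

move_arm(deltas=[[0,1.5,0,0,0,0,0],[0,1,0,0,0,0,0],[0,0.5,0,0,0,0,0],[0,0,0,0,0,0,0]])

```text
clock: 20.82
eef_pos: [0.4926, 0.1407, 0.1136]
tool_rot: [0.004, 0.965, -0.001, 0.263]
ft_force: [1.4, -3.1, 6.9]
grip_width: 0.0383
grasp_force: 63.4
```

move_arm(deltas=[[0,1,0,0,0,0,0],[0,1,0,0,0,0,0],[0,0,0,0,0,0,0]])

```text
clock: 21.07
eef_pos: [0.4909, 0.1407, 0.1127]
tool_rot: [0.004, 0.965, -0.001, 0.263]
ft_force: [1.6, -4.0, 7.1]
grip_width: 0.0385
grasp_force: 63.4
```

```bash
python3 tgt.py 0 0 0
```

```text
target [0.4883 0.1404 0.1038] now [0.4909 0.1407 0.1127] in deck axes need [-6.6 -0.3 -6.4] in target tool axes [ 6.6 -0.3  6.4] in present tool axes [ 6.7 -0.3  6.3]
rotvec tool deg [ 0.02  0.46 -0.1 ]
foot now in stop frame mm [6.6 0.4 5.8] F [ 1.6 -4.   7.1] deckF [ 4.9 -4.   5.3] clk 21.0667
```

move_arm(deltas=[[0,1,0,0,0,0,0],[0,1,0,0,0,0,0],[0,0,0,0,0,0,0]])

```text
clock: 21.32
eef_pos: [0.4908, 0.1407, 0.1127]
tool_rot: [0.005, 0.964, -0.001, 0.264]
ft_force: [5.7, -3.9, 5.7]
grip_width: 0.0379
grasp_force: 62.9
```

move_arm(deltas=[[0,1,0,0,0,0,0],[0,0.5,0,0,0,0,0],[0,0,0,0,0,0,0]])

```text
clock: 21.57
eef_pos: [0.4908, 0.1407, 0.1127]
tool_rot: [0.005, 0.964, -0.001, 0.266]
ft_force: [9.7, -4.4, 2.6]
grip_width: 0.0382
grasp_force: 62.6
```

```bash
python3 tgt.py 0 0 0; python3 - <<'E'
from h import *
im=bot.camera("wrist"); cv2.imwrite("pics/wrist9.png",im)
g=cv2.cvtColor(im,cv2.COLOR_BGR2GRAY)
print([int(v) for v in g[40:115,300:330].mean(1)])
E
```

```text
target [0.4883 0.1404 0.1038] now [0.4908 0.1407 0.1127] in deck axes need [-6.6 -0.4 -6.5] in target tool axes [ 6.6 -0.4  6.5] in present tool axes [ 6.7 -0.4  6.4]
rotvec tool deg [-0.02  0.8  -0.17]
foot now in stop frame mm [6.5 0.6 5.5] F [ 9.7 -4.4  2.6] deckF [ 9.8 -4.3 -2.7] clk 21.5667
[43, 43, 43, 44, 43, 43, 43, 44, 42, 41, 58, 92, 114, 122, 126, 131, 135, 140, 143, 143, 143, 143, 143, 143, 142, 143, 143, 143, 143, 143, 143, 143, 144, 143, 141, 139, 137, 135, 134, 131, 130, 127, 126, 124, 123, 123, 122, 122, 122, 121, 122, 120, 115, 105, 98, 166, 232, 243, 243, 243, 243, 243, 243, 243, 243, 243, 243, 242, 241, 241, 241, 241, 241, 241, 241]
```

Force along the slope rises while the TCP stays put, and the picture shows the plate directly at the foot (v≈94), so the tube is home. I'll release it and back off along the deck normal.

move_arm(deltas=[[0.8,0,0,0,0,0,0],[0.8,0,0,0,0,0,0],[0.8,0,0,0,0,0,0],[0.8,0,0,0,0,0,0],[0.8,0,0,0,0,0,0],[0.8,0,0,0,0,0,0]])

```text
clock: 22.12
eef_pos: [0.4839, 0.1407, 0.1076]
tool_rot: [0.003, 0.966, -0.001, 0.258]
ft_force: [0.1, 0.5, -0.8]
grip_width: 0.0686
grasp_force: 0.0
```

move_arm(deltas=[[0.8,0,0,-8,0,0,0],[0.8,0,0,-15,0,0,0],[0.8,0,0,-25,0,0,0],[0.8,0,0,-25,0,0,0],[0.8,0,0,-25,0,0,0],[0.8,0,0,-20,0,0,0],[0.8,0,0,0,0,0,0]])

```text
clock: 22.7
eef_pos: [0.4258, 0.1419, 0.2148]
tool_rot: [0.003, 0.965, 0.001, 0.262]
ft_force: [0.1, 0.7, 0.6]
grip_width: 0.0681
grasp_force: 0.0
```

```bash
python3 - <<'E'
from ov import *
s=np.load("s.npy"); s[:3]+=Rp(s[3])@np.array([.0065,.0005,.0055]); np.save("s.npy",s); print(s)
for n in("wrist","top","side"):
    im=bot.camera(n); K,p,M=cal(n); np.savez(n+".npz",K=K,p=p,M=M); cv2.imwrite(f"pics/{n}10.png",im)
W=np.array([230,0,120.]); k=W+[-69,98,0]
L=lambda t:W+120*np.array([np.cos(np.arctan2(98,-69)-t),np.sin(np.arctan2(98,-69)-t),0])
for t in (0,.5,1.05): print(t,L(t),P(s,L(t)))
print("knob deck->top/side px",pj("top",P(s,k)),pj("side",P(s,k)), [ (n,r["conf"],r["rect"]) for n in("top","side") for r in bot.outline_of("lever_knob",n)[:1]])
def ov2(n,roi,sc):
    a=overlay(cv2.imread(f"pics/{n}10.png"),n,s,roi,sc)
    for pt in (W,k+[0,0,31],k,L(1.05)):
        q=(pj(n,P(s,pt))[0]-[roi[0],roi[2]])*sc; cv2.circle(a,tuple(int(v) for v in q),3,(0,255,255),-1)
    return a
c=np.zeros((600,800,3),np.uint8)
a=ov2("wrist",(140,500,0,300),1.2); c[:360,:432]=a; b=ov2("top",(222,312,150,235),4); c[:340,440:]=b
d=ov2("side",(210,310,175,235),4); c[360:600,:400]=d; cv2.imwrite("pics/o5.png",c)
E
```

```text
[ 0.42459852  0.14132096  0.0832006  -0.00721765]
0 [160.91599266  98.11931477 120.        ] [[0.52866135 0.23869173 0.22601243]]
0.5 [216.41398519 119.22843705 120.        ] [[0.57687513 0.25945341 0.25376142]]
1.05 [280.73677059 108.74640275 120.        ] [[0.63250319 0.24856959 0.28592282]]
knob deck->top/side px [[235.79686304 197.81423431]] [[239.76810588 233.25574678]] [('top', 0.65, [229.4, 170.6, 46.3, 35.6]), ('side', 0.64, [234.4, 196.0, 29.4, 44.4])]
```

View pics/o5.png

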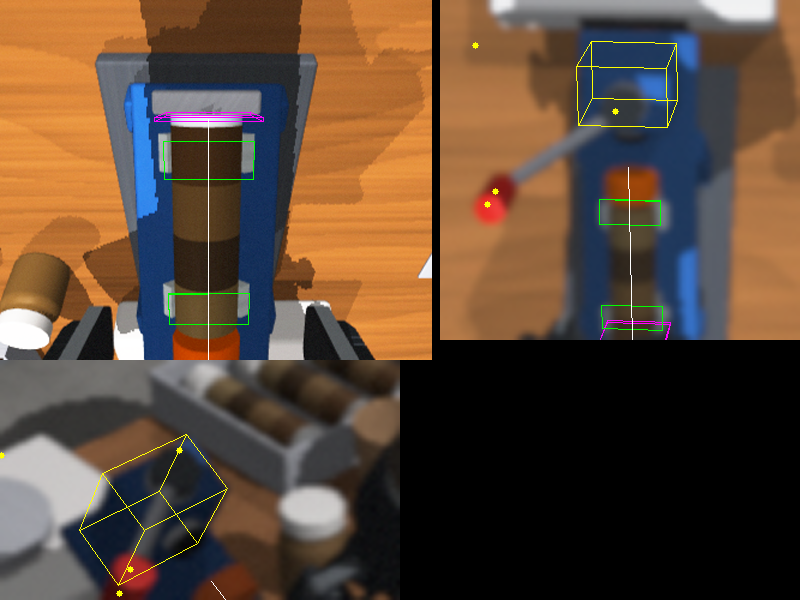

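The tube lies on the cradle axis with its foot at the stop plate, and the model's knob position falls on the red knob in both outside views. This was one picture over my budget, so I'll view no more and go by numbers. Next I'll push the knob from its downslope side with shut fingers.

```bash
cat > dk.py <<'E'
from fit import *
import sys
s=np.load("s.npy"); X=[float(v) for v in sys.argv[1:4]]
o=bot.get_obs(); T=R.from_quat(o["tool_rot"]).as_matrix(); e=np.array(o["eef_pos"]); D=Rp(s[3]); G=D@np.diag([-1,1,-1])
now=(e-s[:3])@D*1000+[0,0,48]
print("deck now",now.round(1),"tool shift",((np.array(X)-now)*[-1,1,-1]).round(1),"turn",R.from_matrix(T.T@G).as_rotvec(degrees=True).round(1),"deckF",(D.T@o["ft_force"]).round(1),"j",np.round(o["joint_pos"],2),"clk",o["clock"])
E
python3 dk.py 118 98 123
```

```text
deck now [ 63.1  -0.7 156.8] tool shift [-54.9  98.7  33.8] turn [ 0.  -0.1  0.1] deckF [ 0.1 -0.   0.2] j [ 0.47 -0.18 -0.65  0.63 -0.23  0.42] clk 22.95
```

move_arm(deltas=[[0,0,12,0,0,0,0],[0,0,16,0,0,0,0],[0,0,16,0,0,0,0],[0,0,16,0,0,0,0],[0,0,16,0,0,0,0],[0,0,16,10,0,0,0],[0,-12,7,12,0,0,0],[0,-15,0,12,0,0,0],[0,-15,0,0,0,0,0],[0,0,0,0,0,0,0]])

```text
clock: 23.78
eef_pos: [0.4815, 0.2399, 0.2012]
tool_rot: [0.004, 0.966, -0.001, 0.259]
ft_force: [1.1, 0.6, -0.4]
grip_width: 0.0002
grasp_force: 0.0
```

```bash
python3 dk.py 128 98 123
```

```text
deck now [107.6  99.  122.1] tool shift [-20.4  -1.   -0.9] turn [-0.  0. -0.] deckF [ 0.8  0.7 -0.9] j [ 0.63  0.05 -0.46  0.62 -0.3   0.57] clk 23.7833
```

move_arm(deltas=[[0,-10,0,0,0,0,0],[0,-10,0,0,0,0,0],[0,-8,3,0,0,0,0],[0,-7,4,0,0,0,0],[0,-7,4,0,0,0,0],[0,-7,4,0,0,0,0],[0,0,0,0,0,0,0]])

```text
clock: 24.37
eef_pos: [0.5223, 0.256, 0.2267]
tool_rot: [0.002, 0.966, 0.0, 0.259]
ft_force: [-2.8, 3.1, -0.1]
grip_width: 0.0
grasp_force: 1.6
```

```bash
python3 dk.py 192 118 123; python3 - <<'E'
from h import *
for n in("top","side"):
    im=bot.camera(n); cv2.imwrite(f"pics/{n}11.png",im)
    hsv=cv2.cvtColor(im,cv2.COLOR_BGR2HSV); m=((hsv[...,0]<5)|(hsv[...,0]>174))&(hsv[...,1]>180)&(hsv[...,2]>70)
    old=cv2.cvtColor(cv2.imread(f"pics/{n}10.png"),cv2.COLOR_BGR2HSV); mo=((old[...,0]<5)|(old[...,0]>174))&(old[...,1]>180)&(old[...,2]>70)
    for q in(mo,m): ys,xs=np.nonzero(q[160:260,200:300]); print(n,len(xs),xs.mean()+200,ys.mean()+160)
E
```

```text
deck now [155.6 115.4 123.9] tool shift [-36.4   2.6   0.9] turn [ 0.2 -0.   0.1] deckF [-2.4  3.   1.3] j [ 0.6   0.1  -0.33  0.69 -0.29  0.54] clk 24.3667
top 67 235.2089552238806 199.6865671641791
top 58 231.51724137931035 193.1206896551724
side 109 242.41284403669727 230.44954128440367
side 0 nan nan<stdin>:6: RuntimeWarning: Mean of empty slice.
  ret = ret.dtype.type(ret / rcount)
```

move_arm(deltas=[[0,-8,0,0,0,0,0],[0,-9,0,0,0,0,0],[0,-9,0,0,0,0,0],[0,-9,0,0,0,0,0],[0,-9,0,0,0,0,0],[0,-9,0,0,0,0,0],[0,-9,-1,0,0,0,0],[0,-9,-2,0,0,0,0],[0,-9,-2,0,0,0,0],[0,0,0,0,0,0,0]])

```text
clock: 25.3
eef_pos: [0.591, 0.2489, 0.266]
tool_rot: [0.003, 0.966, -0.001, 0.258]
ft_force: [-4.8, 3.2, 0.3]
grip_width: 0.0005
grasp_force: 2.3
```

```bash
python3 dk.py 257 107 123
```

```text
deck now [234.9 108.8 123.5] tool shift [-22.1  -1.8   0.5] turn [ 0.1 -0.1  0.1] deckF [-4.   3.2  2.7] j [ 0.51  0.18 -0.13  0.79 -0.25  0.46] clk 25.3
```

move_arm(deltas=[[0,-5,-0.5,0,0,0,0],[0,-5,-0.5,0,0,0,0],[0,-5,-0.5,0,0,0,0],[0,-4,-0.5,0,0,0,0],[0,0,0,0,0,0,0]])

```text
clock: 25.72
eef_pos: [0.6053, 0.2449, 0.2739]
tool_rot: [0.003, 0.967, -0.003, 0.256]
ft_force: [-9.4, -2.5, 0.7]
grip_width: 0.0001
grasp_force: 3.9
```

```bash
python3 dk.py 260 107 123
```

```text
deck now [251.2 104.9 123.2] tool shift [-8.8  2.1  0.2] turn [-0.2 -0.3  0.1] deckF [-7.8 -2.6  5.3] j [ 0.49  0.2  -0.09  0.82 -0.24  0.44] clk 25.7167
```

move_arm(deltas=[[0,-2,0,0,0,0,0],[0,-2,0,0,0,0,0],[0,0,0,0,0,0,0]])

```text
clock: 25.97
eef_pos: [0.6079, 0.2442, 0.2751]
tool_rot: [0.003, 0.967, -0.004, 0.256]
ft_force: [-9.8, -3.6, -0.6]
grip_width: -0.0003
grasp_force: 4.5
```

```bash
python3 dk.py 260 107 123
```

```text
deck now [254.1 104.2 122.9] tool shift [-5.9  2.8 -0.1] turn [-0.3 -0.4  0.1] deckF [-8.8 -3.6  4.4] j [ 0.49  0.2  -0.08  0.83 -0.24  0.44] clk 25.9667
```

move_arm(deltas=[[0,-2,0.5,0,0,0,0],[0,-2,0.5,0,0,0,0],[0,0,0,0,0,0,0]])

```text
clock: 26.22
eef_pos: [0.6089, 0.2446, 0.275]
tool_rot: [0.002, 0.968, -0.004, 0.253]
ft_force: [-16.0, -5.4, 0.9]
grip_width: 0.0001
grasp_force: 7.4
```

```bash
python3 dk.py 260 107 123
```

```text
deck now [254.9 104.7 122.3] tool shift [-5.1  2.3 -0.7] turn [-0.3 -0.7  0.3] deckF [-13.4  -5.5   8.7] j [ 0.49  0.21 -0.07  0.84 -0.24  0.44] clk 26.2167
```

move_arm(deltas=[[0,-2,0,0,0,0,0],[0,-1.5,0,0,0,0,0],[0,0,0,0,0,0,0]])

```text
clock: 26.47
eef_pos: [0.6094, 0.2445, 0.2751]
tool_rot: [0.001, 0.968, -0.005, 0.25]
ft_force: [-25.1, -5.8, 1.5]
grip_width: -0.0001
grasp_force: 10.6
```

```bash
python3 dk.py 260 107 123
```

```text
deck now [255.3 104.5 122.2] tool shift [-4.7  2.5 -0.8] turn [-0.4 -1.   0.4] deckF [-20.9  -6.   13.8] j [ 0.49  0.21 -0.06  0.85 -0.24  0.44] clk 26.4667
```

The lever is at its stop: force climbs with no further travel at x≈255. I'll hold it there, then let it back under control.

move_arm(deltas=[[0,0,0,0,0,0,0],[0,0,0,0,0,0,0],[0,0,0,0,0,0,0],[0,0,0,0,0,0,0],[0,0,0,0,0,0,0],[0,0,0,0,0,0,0],[0,0,0,0,0,0,0],[0,0,0,0,0,0,0],[0,0,0,0,0,0,0],[0,0,0,0,0,0,0]])

```text
clock: 27.3
eef_pos: [0.6093, 0.2444, 0.2752]
tool_rot: [0.001, 0.968, -0.005, 0.25]
ft_force: [-24.9, -5.4, 1.1]
grip_width: -0.0002
grasp_force: 10.5
```

move_arm(deltas=[[0,0,0,0,0,0,0],[0,0,0,0,0,0,0],[0,5,1,0,0,0,0],[0,8,2,0,0,0,0],[0,9,2,0,0,0,0],[0,9,2,0,0,0,0],[0,9,2,0,0,0,0],[0,9,1,0,0,0,0],[0,9,0,0,0,0,0],[0,9,0,0,0,0,0]])

```text
clock: 28.13
eef_pos: [0.559, 0.2581, 0.2479]
tool_rot: [0.003, 0.966, -0.001, 0.259]
ft_force: [-2.5, -0.7, -2.1]
grip_width: 0.0002
grasp_force: 1.1
```

move_arm(deltas=[[0,9,0,0,0,0,0],[0,9,-1,0,0,0,0],[0,9,-2,0,0,0,0],[0,9,-3,0,0,0,0],[0,9,-3,0,0,0,0],[0,9,-3,0,0,0,0],[0,9,-2,0,0,0,0],[0,9,0,0,0,0,0],[0,9,0,0,0,0,0],[0,9,0,0,0,0,0]])

```text
clock: 28.97
eef_pos: [0.4813, 0.2451, 0.2034]
tool_rot: [0.003, 0.966, 0.0, 0.26]
ft_force: [0.2, -0.1, 0.6]
grip_width: 0.0001
grasp_force: 0.0
```

```bash
python3 dk.py 80 100 220
```

```text
deck now [108.5 104.2 124.1] tool shift [ 28.5  -4.2 -95.9] turn [0.1 0.1 0. ] deckF [ 0.4 -0.1  0.4] j [ 0.64  0.05 -0.46  0.63 -0.3   0.57] clk 28.9667
```

Now I'll back off clear and check the result by numbers.

move_arm(deltas=[[0,10,0,-15,0,0,0],[0,10,0,-25,0,0,0],[0,8,0,-25,0,0,0],[0,0,0,-25,0,0,0],[0,0,0,0,0,0,0],[0,0,0,0,0,0,0]])

```text
clock: 29.47
eef_pos: [0.4125, 0.2462, 0.2687]
tool_rot: [0.002, 0.965, 0.001, 0.26]
ft_force: [0.1, -0.4, 0.1]
grip_width: 0.0
grasp_force: 0.0
```

```bash
python3 - <<'E'
from fit import *
s=np.load("s.npy"); bot.camera("side"); 
o=bot.get_obs(); print(o["ft_force"])
for n in("top","side"):
    im=bot.camera(n); cv2.imwrite(f"pics/{n}12.png",im)
    for f in (f"pics/{n}10.png",f"pics/{n}12.png"):
        h=cv2.cvtColor(cv2.imread(f),cv2.COLOR_BGR2HSV)
        for nm,lo,hi in(("red",0,5),("orange",6,12)):
            m=(h[...,0]>=lo)&(h[...,0]<=hi)&(h[...,1]>(180 if nm=="red" else 200))&(h[...,2]>70)
            m[:160]=0;m[250:]=0;m[:,:222]=0;m[:,300:]=0
            ys,xs=np.nonzero(m); print(f,nm,len(xs),xs.mean().round(1) if len(xs) else 0,ys.mean().round(1) if len(xs) else 0)
im=bot.camera("wrist")
for n,q in (("wrist","tube"),("top","tube"),("top","lever_knob"),("side","lever_knob")):
    print(n,q,[(round(r["conf"],2),np.round(r["rect"]).tolist()) for r in bot.outline_of(q,n)[:2]])
E
```

```text
[-0.14337029  0.32051814 -1.16094174]
pics/top10.png red 71 235.2 200.0
pics/top10.png orange 73 269.5 196.1
pics/top12.png red 62 235.5 199.4
pics/top12.png orange 70 269.4 196.0
pics/side10.png red 88 242.4 230.4
pics/side10.png orange 94 266.2 232.9
pics/side12.png red 40 242.9 227.8
pics/side12.png orange 0 0 0
wrist tube [(0.94, [156.0, 76.0, 72.0, 193.0]), (0.32, [3.0, 50.0, 70.0, 141.0])]
top tube [(0.94, [262.0, 193.0, 16.0, 48.0]), (0.88, [356.0, 196.0, 22.0, 43.0])]
top lever_knob [(0.56, [230.0, 170.0, 46.0, 37.0]), (0.31, [231.0, 157.0, 53.0, 87.0])]
side lever_knob [(0.91, [233.0, 197.0, 32.0, 43.0]), (0.27, [226.0, 194.0, 85.0, 101.0])]
```

```bash
python3 -c "
from workcell import bot
print(bot.job_done())"
```

```text
the job is handed in; nothing more can be done
None
```

The orange-capped tube is in the press with its foot against the stop. I pushed the lever to its stop, held it for about a second and let it spring back to rest, then handed the job in at about 30 s. I had to put the tube back in the rack once to regrip it, viewed 11 pictures instead of the allowed 10, and `job_done()` gave no verdict.

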